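# Paste and close an archive carton

## Task

Glue the carton of folders shut: take the paste brush from its stand, dip its bristles fully into the open tub of paste and dab the paste onto the top of the inner flap, close to the middle of that flap's free edge. Lay the brush back in the two notches of its stand just as it lay before, then fold the outer flap down flat over the inner one. Keep the tub upright where it stands and leave the other things on the table alone.

Things in the scene. Friction and masses are not known exactly. Their poses are not given: they have to be found in the camera images.
- brush: Round paste brush lying level in its stand, 210 mm long, 72 g: wooden handle 13 mm thick, steel ferrule 15.6 mm, pale bristles. Origin on its axis at the place to grip, 43 mm above the table, midway between the stand's notches. Own x runs along it, bristles to -x: handle from x = -50 to +90 mm, ferrule -75 to -50, bristles -110 to -75.
- brush_tip (a point): Point of the bristles, on the brush's axis, 110 mm from the brush's origin along its -x. The bristles taper from 16 mm to 7 mm at the tip and give up to 12 mm along the brush's axis against a soft spring (about 80 N/m).
- brush_stand: Loose steel brush stand, 0.5 kg: base plate 120 x 62 x 4 mm, uprights 5 mm thick at own x = -40 and +40 mm, each with an open V notch (vertex 34 mm, horns 51 mm above the table, 34 mm apart). Origin mid underside. The brush lies along its x, bristles to -x; home, the brush's origin is 43 mm above this origin and their axes agree (roll does not matter).
- paste_tub: Open round white plastic tub for paste, loose, about 0.3 kg: outside diameter 66 mm, inside 58 mm, 70 mm tall, inner floor 5 mm above its underside. Origin at the centre of its underside, z up. It has changed places with the closed tub in some starts.
- tub_mouth (a point): Centre of the open tub's mouth, at rim height, 70 mm above its underside.
- carton: Cardboard carton full of folders, standing firm on the table: 170 mm (own x) by 240 mm (own y), walls 100 mm high. Origin at the centre of its underside. Its two short end flaps and its inner long flap are already folded down; the outer long flap stands open on its -x side (towards the robot).
- inner_flap: Inner flap of the carton, 110 x 238 x 4 mm, lying flat and firm; origin at its centre, its top 2 mm above that (108 mm above the table). It comes from the carton's +x edge; its free edge runs along the carton's y at the carton's x = -25 mm, so that a gap of 60 mm shows the folders in front of it.
- paste_spot (a point): The spot to paste: on the top of the inner flap, 30 mm in from the middle of its free edge (carton's x = +5 mm, y = 0, 108 mm above the table). Its axes are the carton's.
- outer_flap (a joint): Angle of the outer flap: 0 = folded down flat on the inner flap, pi/2 = upright, more = leaning out towards the robot (limit 2.3). It starts between 1.5 and 2.0. The crease is stiff enough to keep the flap where it is left; it takes about half a newton at the edge to move it.
- outer_flap_hinge (a point): Middle of the outer flap's crease, at the carton's x = -85 mm, y = 0, 108 mm above the table; the crease runs along the carton's y. Its axes are the carton's.
- outer_flap_edge (a point): Middle of the outer flap's free edge, on its outer face. The flap is 120 mm from crease to edge, 238 mm wide, 4 mm thick; folded down, its top is 112 mm above the table.
- closed_tub: Bystander: a tub like the paste tub but shut with a ribbed screw lid (lid 71 mm across), 76 mm tall, loose; origin at the centre of its underside.
- stapler: Bystander: desk stapler about 135 x 36 x 62 mm, loose; origin at the centre of its underside.
- pen_cup: Bystander: round cup 72 mm across, 100 mm tall, with pens up to 160 mm; origin at the centre of its underside.
- stamp: Bystander: rubber stamp 30 x 52 mm, 78 mm tall, on its face; origin at the centre of its underside.
- ink_pad: Bystander: flat ink pad 110 x 70 x 20 mm, loose; origin at the centre of its underside.
- bone_folder: Bystander: flat bone folder 160 x 22 x 5 mm lying on the table, loose; origin on its underside.
- mug: Bystander: mug 80 mm across, 94 mm tall, handle on its own +y; origin at the centre of its underside.
Mind the look-alikes: they are no part of the job. What is meant by the brush is not purple, and is the larger of those in its own colour.

How it is judged:
By the outcome, as a careful person would: the job done as asked, in the order asked, and still so for the second after the job is handed in, with the robot touching nothing.
It also fails if it takes over 64 s, if anything falls off the work surface, if the arm or the gripper's body presses on something with over 40 N, if the wrist force passes 120 N, or if a joint passes its speed limit or range.

## Robot

A 7-joint arm with a two-finger parallel gripper is mounted at the origin on the work surface. World frame = base frame: x ahead of the robot, y to its left, z up, the work surface at z = 0. Lengths are in m, angles in rad, forces in N, time in s.
With the tool pointing down it reaches from about 0.4 to 0.85 m from the base axis. Payload 4.5 kg.
Tool frame: the origin (TCP) lies between the finger pads; the fingertips stand 11 mm ahead of it and the grasp point (between the pads) lies 8 mm behind it; z points along the fingers, y is the line along which they close (so a half turn about z gives the same grasp; the last joint's range is limited). The gripper opens to 88 mm and grips with 3 to 60 N. Pads are 18 mm wide; open, the fingers measure 123 mm over their backs; the gripper's body (75 mm by 187 mm) begins 45 mm behind the grasp point.
Start: joints at [-1.208, 0.689, -0.195, 1.565, 0.157, 0.902, -0.215], TCP at [0.202, 0.592, 0.21] pointing down, gripper open.
Joint ranges: [-3.01, 3.01], [-0.46, 2.08], [-1.47, 1.51], [0.13, 2.56], [-1, 4.14], [0.04, 2.09], [-2.66, 2.66]. Speed limits (rad/s): [2.57, 2.57, 3.14, 3.14, 3.14, 3.14, 3.14].

## Interface

Orientations are given as a unit quaternion [w, x, y, z].
In Python, from workcell import read_state, read_camera, calibration, hand_in gives the robot as it stands.
- The arm moves only by the shell command python3 -m jog 'ROWS' [FORCE]. ROWS is text: rows parted by semicolons, each of 7 numbers parted by spaces: the shift along the world's x, y, z in mm, then the turn, a rotation vector about the world's x, y, z in rad, then the opening, from 0 (shut) to 1 (fully open). In form: dx dy dz wx wy wz jaw; .... A call has 1 to 12 rows; each row shifts and turns the commanded pose from where the row before left it; what a row does not reach is not made up. A row lasts 1/10 s, in which the tool goes at most 50 mm and 8.59 degrees, less where a joint would pass 70% of its speed; a pose out of reach is approached as far as the arm can. A call with a gripper value outside its range is refused whole. The fingers move at their own pace and stop on an object; FORCE is the grip in N (left out, the last holds). Time passes only in rows, so rows that do not move let the fingers close. It gives the time, the measured TCP pose, the force, the opening and the grip force at its end, in the units of the state.
- read_state(): the state, without advancing time (a new reading comes with each control period).
- read_camera(name): name is "scene" or "top" or "wrist"; returns the picture (384x512x3 uint8, red, green, blue); there is no depth.
- calibration(name): a dict with "fx", "fy", "cx", "cy" (pixels), "D" ([k1, k2, p1, p2, k3] as OpenCV has them; the pictures are not rectified), "pose" (4x4, takes a point from camera to world coordinates); the wrist camera has in their place "hand_eye" (4x4, takes a point from camera to tool coordinates, whose origin is the TCP and whose axes are the flange's). Camera axes: x right, y down, z forward; pixel columns grow to the right and rows downward; lengths in m; the calibration is good to about 2 mm. A picture is of the moment at which its call begins: read the wrist's pose just before it. calibration takes no time and is no camera call.
- hand_in(): hands the job in; it is judged then, once.
The state is a dict: "time_s": time; "qpos": joint angles; "joint_vel": joint speeds; "effort": joint torques, N m; "position": TCP position; "tcp_rot": TCP orientation; "wrist_force": force on the tool from outside, world axes, zero at the start; "ft_torque": the same for the moment, N m; "gripper_width": opening from 0.0 (shut) to 1.0 (fully open); "gripper_force": force on a finger pad.
Only numpy, scipy, OpenCV 4.12 (cv2) and the standard library are available. Lean on these libraries where they do the work, as an engineer would, in place of code of your own. Each camera call takes 0.05 s, during which the arm holds its last target. There are 200 camera calls.

## Working session

There is one attempt and no reset: what is moved stays moved. The work goes in short steps, Python scripts to look and compute and a shell command to move; the robot and the scene stay as the last step left them, time stands still between calls to the robot, and variables do not carry over. Pictures are saved under pics/ and viewed, at most 10 in all, crops included, and the job is handed in when it is done.

```bash
mkdir -p pics; ls
python3 - <<'E'
from workcell import *
import cv2
for n in("scene","top"):
    cv2.imwrite(f"pics/{n}0.png",cv2.resize(read_camera(n)[:,:,::-1],(800,600),interpolation=cv2.INTER_CUBIC)); print(n,calibration(n))
print(calibration("wrist")); print(read_state())
E
```

```text
pics
scene {'fx': 494.1252177854456, 'fy': 494.1252177854456, 'cx': 257.05217111571216, 'cy': 196.53659258550516, 'D': array([-0.11188602,  0.        ,  0.        ,  0.        ,  0.        ]), 'pose': array([[-0.67351465,  0.63213673, -0.38312031,  1.0926559 ],
       [ 0.73911242,  0.58262094, -0.33803206,  0.56606089],
       [ 0.00953143, -0.51083852, -0.85962385,  1.42996698],
       [ 0.        ,  0.        ,  0.        ,  1.        ]])}
top {'fx': 424.35131102283566, 'fy': 424.35131102283566, 'cx': 241.8515344825331, 'cy': 196.29341374209784, 'D': array([-0.03553033,  0.        ,  0.        ,  0.        ,  0.        ]), 'pose': array([[ 2.66736820e-02, -9.98054772e-01,  5.63488002e-02,
         4.18235132e-01],
       [-9.99643467e-01, -2.66992489e-02,  2.99192698e-04,
         1.81450424e-02],
       [ 1.20585994e-03, -5.63366906e-02, -9.98411099e-01,
         1.73991950e+00],
       [ 0.00000000e+00,  0.00000000e+00,  0.00000000e+00,
         1.00000000e+00]])}
{'fx': 314.50337396390495, 'fy': 314.50337396390495, 'cx': 254.64896614228738, 'cy': 192.60580755057694, 'D': array(
[... 467 characters left out ...]
0.68985503, -0.19450365,  1.5662342 ,  0.15728316,
        0.90245578, -0.21509897]), 'joint_vel': array([-3.90624515e-04, -4.17385726e-03,  2.53653144e-04, -3.29263404e-03,
       -8.95334650e-05,  1.00984903e-03,  1.29566051e-03]), 'effort': array([-2.60053326e-03, -5.28507793e+01, -1.27128571e+00, -1.53837955e+01,
       -5.25306934e-02,  2.00238384e-03,  3.70522514e-05]), 'position': array([0.20166031, 0.59094604, 0.20951952]), 'tcp_rot': array([-7.34632840e-05,  1.63624318e-01,  9.86522412e-01, -7.79184286e-04]), 'wrist_force': array([0.94538241, 0.18844101, 0.96640613]), 'ft_torque': array([0.02900655, 0.05618016, 0.01128477]), 'gripper_force': 0.0, 'gripper_width': 1.0039802861236182}
```

View pics/scene0.png

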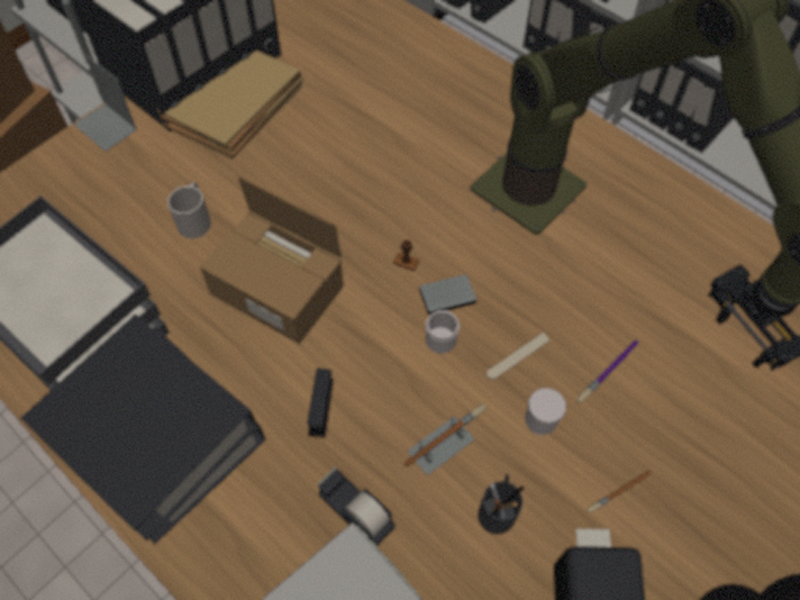

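View pics/top0.png

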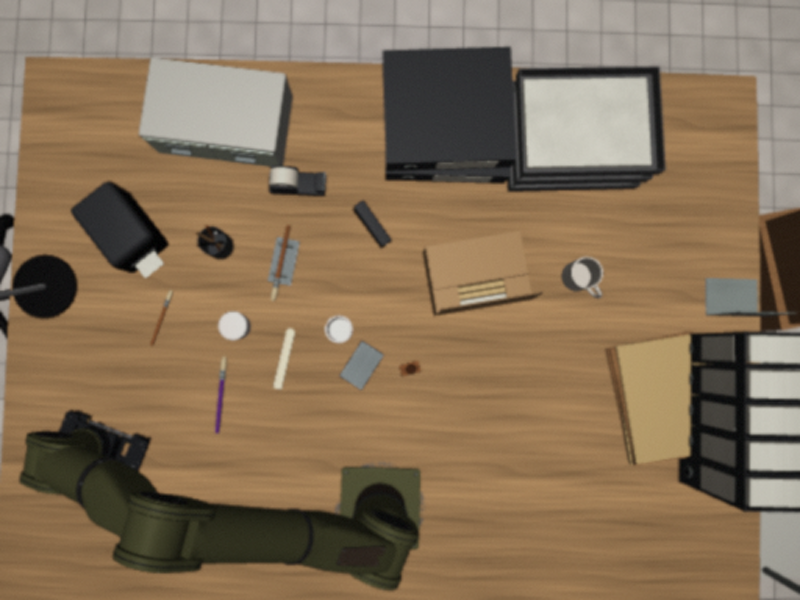

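The scene view shows the brush in its stand at (445,437), the open tub at (442,330), the closed tub at (545,410) and the carton at (273,270). In the top view the same things are at (285,262), (339,329), (233,326) and (480,272). The purple brush and the small loose one are the decoys.

```bash
cat > h.py <<'E'
from workcell import *
import cv2, numpy as np
from scipy.spatial.transform import Rotation as R
def pose(s): 
    T=np.eye(4); T[:3,:3]=R.from_quat(s['tcp_rot'],scalar_first=True).as_matrix(); T[:3,3]=s['position']; return T
def KD(n):
    c=calibration(n); return np.array([[c['fx'],0,c['cx']],[0,c['fy'],c['cy']],[0,0,1]]),c['D']
def ray(n,uv,T=None):
    K,D=KD(n); T=calibration(n)['pose'] if T is None else T
    p=cv2.undistortPoints(np.array([[uv]],float),K,D)[0,0]
    d=T[:3,:3]@[p[0],p[1],1]; return T[:3,3],d/np.linalg.norm(d)
def plane(r,z): o,d=r; return o+d*(z-o[2])/d[2]
def tri(*rs):
    A=0;b=0
    for o,d in rs: P=np.eye(3)-np.outer(d,d); A=A+P; b=b+P@o
    x=np.linalg.solve(A,b); return x,max(np.linalg.norm((np.eye(3)-np.outer(d,d))@(x-o)) for o,d in rs)
def proj(n,X,T=None):
    K,D=KD(n); T=calibration(n)['pose'] if T is None else T
    M=np.linalg.inv(T); return cv2.projectPoints(np.atleast_2d(np.array(X,float)),cv2.Rodrigues(M[:3,:3])[0],M[:3,3],K,D)[0][:,0]
E
python3 - <<'E'
from h import *
top=cv2.imread("pics/top0.png");
t=read_camera("top")[:,:,::-1];s=read_camera("scene")[:,:,::-1]
def c(im,x,y,w): 
    h=int(w*.75); return cv2.resize(im[y:y+h,x:x+w],(400,300),interpolation=cv2.INTER_CUBIC)
o=np.vstack([np.hstack([c(t,155,140,100),c(t,260,140,100)]),np.hstack([c(s,250,190,133),c(s,110,110,133)])])
cv2.imwrite("pics/c1.png",cv2.convertScaleAbs(o,alpha=1.5))
for n,u in [("top",(339,326)),("top",(285,262)),("top",(233,326)),("top",(478,272))]: print(plane(ray(n,np.array(u)*.64),.05))
E
```

```text
[0.46172993 0.11643258 0.05      ]
[0.62202879 0.25983446 0.05      ]
[0.45442308 0.38701809 0.05      ]
[ 0.60954545 -0.23546784  0.05      ]
```

View pics/c1.png

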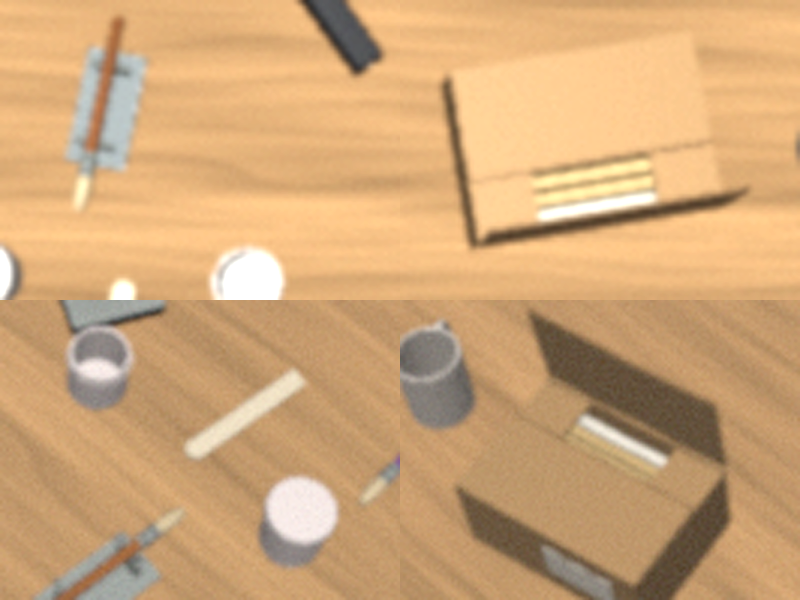

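The crops show four things:
- **Brush:** it lies with its tip at top-crop (80,208) and its handle end at (119,22).
- **Tub:** the rim centre is at about (249,275) in the top crop and (98,352) in the scene crop.
- **Inner flap:** its free edge runs (471,183) to (718,147).
- **Outer flap:** it stands up at about 90–100°, with its free-edge corners at (528,312) and (716,405) in the scene crop.

Run:
```python
from h import *
np.set_printoptions(precision=4,suppress=True)
t=lambda x,y:ray("top",(155+x/4,140+y/4))
t2=lambda x,y:ray("top",(260+(x-400)/4,140+y/4))
s=lambda x,y:ray("scene",(250+x*.3325,190+(y-300)*.3325))
s2=lambda x,y:ray("scene",(110+(x-400)*.3325,110+(y-300)*.3325))
E=plane(t(119,22),.043);P=plane(t(80,208),.043);d=(E-P)/np.linalg.norm(E-P)
print("end,tip",E,P,np.linalg.norm(E-P),np.degrees(np.arctan2(d[1],d[0])),"orig",P+.11*d, E-.09*d)
print("tip scene",plane(s(180,514),.043), tri(t(80,208),s(180,514)))
print("tub",tri(t(249,275),s(98,352)),plane(t(249,275),.07),plane(s(98,352),.07))
for n,a in dict(FL=(448,78),FR=(690,35),eL=(471,183),eR=(718,147)).items(): print(n,plane(t2(*a),.108))
for n,a in dict(FR=(458,488),FL=(637,587),hR=(555,380),hL=(727,467)).items(): print(n,plane(s2(*a),.108))
print(tri(t2(448,78),s2(637,587)),tri(t2(690,35),s2(458,488)))
print(tri(t2(747,188),s2(528,312)),tri(t2(472,243),s2(716,405)))
```

```text
end,tip [0.7131 0.2545 0.043 ] [0.5241 0.2871 0.043 ] 0.19183245390714931 -9.776530847744592 orig [0.6325 0.2684 0.043 ] [0.6244 0.2698 0.043 ]
tip scene [0.5347 0.2928 0.043 ] (array([0.5259, 0.2896, 0.0228]), np.float64(0.000955472471263077))
tub (array([0.4602, 0.1153, 0.0665]), np.float64(0.0011907401348866002)) [0.4608 0.1141 0.07  ] [0.461  0.1173 0.07  ]
FL [ 0.6561 -0.0943  0.108 ]
FR [ 0.7047 -0.3285  0.108 ]
eL [ 0.5548 -0.1187  0.108 ]
eR [ 0.5962 -0.3572  0.108 ]
FR [ 0.7159 -0.3171  0.108 ]
FL [ 0.6696 -0.087   0.108 ]
hR [ 0.5479 -0.3485  0.108 ]
hL [ 0.5013 -0.1235  0.108 ]
(array([ 0.6608, -0.0973,  0.0842]), np.float64(0.001805689714143134)) (array([ 0.7089, -0.3337,  0.0834]), np.float64(0.00012240224095235158))
(array([ 0.5497, -0.361 ,  0.2162]), np.float64(0.0025412080741323857)) (array([ 0.4983, -0.119 ,  0.2194]), np.float64(0.010094300062217874))
```

```bash
python3 -m jog '25 -20 10 0 0 0.08 1;35 -27 10 0 0 0.08 1;35 -27 10 0 0 0 1;35 -27 10 0 0 0 1;35 -27 0 0 0 0 1;35 -27 0 0 0 0 1;35 -27 0 0 0 0 1;35 -27 0 0 0 0 1;35 -27 0 0 0 0 1;35 -27 0 0 0 0 1;35 -27 0 0 0 0 1;30 -25 0 0 0 0 1'
python3 -m jog '10 -7 0 0 0 0 1;0 0 0 0 0 0 1;0 0 0 0 0 0 1'
python3 - <<'E'
from h import *
import pickle
s=read_state(); im=read_camera("wrist")[:,:,::-1]; print(s['position'],s['tcp_rot'],s['qpos'])
cv2.imwrite("pics/w1.png",cv2.convertScaleAbs(cv2.resize(im,(800,600),interpolation=cv2.INTER_CUBIC),alpha=1.3)); cv2.imwrite("pics/w1raw.png",im); pickle.dump(pose(s),open("w1.p","wb"))
E
```

```text
time_s: 1.4
position: [0.6085, 0.2744, 0.25]
tcp_rot: [0.0, 0.085, 0.996, -0.0]
wrist_force: [0.3, 1.0, 0.3]
gripper_width: 1.0
gripper_force: 0.0
time_s: 1.7
position: [0.6152, 0.2713, 0.25]
tcp_rot: [-0.001, 0.083, 0.997, 0.001]
wrist_force: [0.7, -0.4, -0.3]
gripper_width: 1.005
gripper_force: 0.0
[0.6151931  0.27133615 0.24999973] [-9.70207881e-04  8.33222098e-02  9.96521989e-01  6.27694280e-04] [-0.34452648  0.72530698 -0.27658917  1.35291116  0.2031032   1.0919296
  0.75536932]
```

View pics/w1.png

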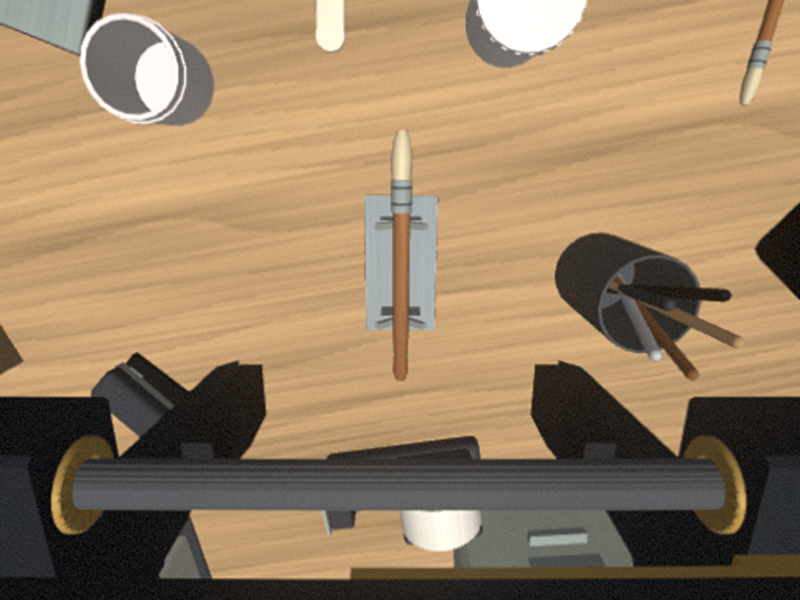

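The wrist view shows the brush tip at (402,130), the ferrule joints at y=180 and y=212, and the handle end at (400,380). The tub rim centre is at (134,69), and paste shows deep inside it.

Run:
```python
from h import *
import pickle
np.set_printoptions(precision=4,suppress=True)
T=pickle.load(open("w1.p","rb"))@calibration("wrist")["hand_eye"]
w=lambda x,y:ray("wrist",(x*.64,y*.64),T)
t=lambda x,y:ray("top",(155+x/4,140+y/4))
s=lambda x,y:ray("scene",(250+x*.3325,190+(y-300)*.3325))
p={k:plane(w(*v),.043) for k,v in dict(tip=(402,130),f=(402,180),h=(401,212),e=(400,380)).items()}
for k in p: print(k,p[k])
d=p['e']-p['tip'];L=np.linalg.norm(d);d/=L
print(L,np.degrees(np.arctan2(d[1],d[0])),"o",p['tip']+.11*d,p['e']-.09*d,p['h']+.05*d)
print("tri tip",tri(w(402,130),s(180,514)),"end",tri(w(400,380),t(119,22)))
print("base corners",[plane(w(*v),.004)[:2] for v in[(366,196),(438,197),(365,328),(434,329)]])
print("tub",plane(w(134,69),.07),tri(w(134,69),t(249,275),s(98,352)),tri(w(134,69),s(98,352)))
```

```text
tip [0.5251 0.2901 0.043 ]
f [0.5605 0.2843 0.043 ]
h [0.584  0.2796 0.043 ]
e [0.7236 0.2556 0.043 ]
0.20149979454187505 -9.848079972268653 o [0.6335 0.2713 0.043 ] [0.635 0.271 0.043] [0.6333 0.271  0.043 ]
tri tip (array([0.5248, 0.2894, 0.0201]), np.float64(0.0012832029867283906)) end (array([0.7116, 0.2545, 0.0636]), np.float64(0.0033944863385675247))
base corners [array([0.5703, 0.2523]), array([0.5811, 0.3119]), array([0.6859, 0.2299]), array([0.6972, 0.2916])]
tub [0.4586 0.1205 0.07  ] (array([0.4588, 0.1157, 0.0636]), np.float64(0.0025451861310835)) (array([0.455 , 0.1133, 0.056 ]), np.float64(0.0006789474915518955))
```

```bash
python3 -m jog '9 0 -30 0 0 0 0.6;9 0 -40 0 0 0 0.6;0 0 -40 0 0 0 0.6;0 0 -40 0 0 0 0.6;0 0 -35 0 0 0 0.6;0 0 -20 0 0 0 0.6;0 0 -10 0 0 0 0.6;0 0 0 0 0 0 0.6' 30
python3 -c "
from h import *
s=read_state();print(s['position'],s['qpos'])"
```

```text
time_s: 2.55
position: [0.6329, 0.271, 0.0343]
tcp_rot: [-0.001, 0.083, 0.997, -0.0]
wrist_force: [-0.8, -0.1, 0.7]
gripper_width: 0.597
gripper_force: 0.0
[0.63294627 0.2709601  0.03434823] [-0.35964974  0.9939613  -0.223305    1.46436954  0.2845039   0.71734749
  0.70423741]
```

```bash
python3 -m jog '0 0 0 0 0 0 0;0 0 0 0 0 0 0;0 0 0 0 0 0 0;0 0 0 0 0 0 0;0 0 0 0 0 0 0;0 0 0 0 0 0 0'  30; python3 -m jog '0 0 10 0 0 0 0;0 0 20 0 0 0 0;0 0 40 0 0 0 0;0 0 40 0 0 0 0;0 0 40 0 0 0 0;0 0 40 0 0 0 0;0 0 25 0 0 0 0;0 0 0 0 0 0 0'
```

```text
time_s: 3.15
position: [0.6349, 0.2695, 0.0354]
tcp_rot: [0.0, 0.084, 0.996, 0.0]
wrist_force: [-1.3, -1.0, 1.0]
gripper_width: 0.078
gripper_force: 0.0
time_s: 3.95
position: [0.6371, 0.271, 0.2558]
tcp_rot: [0.004, 0.085, 0.996, 0.003]
wrist_force: [0.0, 1.0, 0.2]
gripper_width: 0.004
gripper_force: 0.0
```

Run:
```python
from h import *
import pickle
s=read_state(); im=read_camera("wrist")[:,:,::-1]; print(s['position'],s['gripper_width'])
cv2.imwrite("pics/w2.png",cv2.convertScaleAbs(cv2.resize(im,(800,600),interpolation=cv2.INTER_CUBIC),alpha=1.3)); pickle.dump(pose(s),open("w2.p","wb"))
```

```text
[0.63711402 0.27098455 0.25579465] 0.0044955208200421135
```

View pics/w2.png

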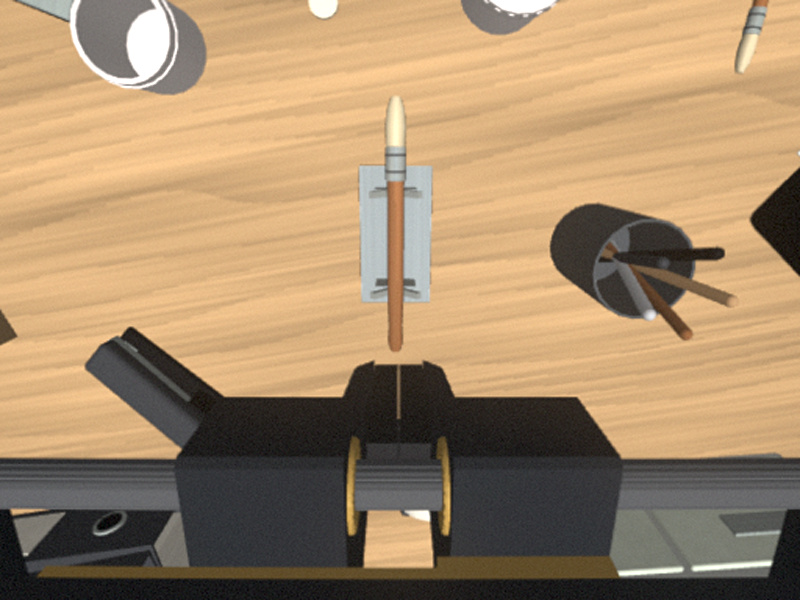

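The fingers shut empty at (398,385). The brush still lies untouched in the stand, tip at (396,97), ferrule joints at y=147 and y=181, end at (396,349). I need a real height measurement from a second wrist position.

```bash
python3 -m jog '30 -5 0 0 0 0 1;35 -6 0 0 0 0 1;25 -5 0 0 0 0 1;0 0 0 0 0 0 1;0 0 0 0 0 0 1;0 0 0 0 0 0 1;0 0 0 0 0 0 1' 30
python3 - <<'E'
from h import *
import pickle
s=read_state(); im=read_camera("wrist")[:,:,::-1]; print(s['position'],s['gripper_width'])
cv2.imwrite("pics/w3.png",cv2.convertScaleAbs(cv2.resize(im,(800,600),interpolation=cv2.INTER_CUBIC)[:330],alpha=1.3)); pickle.dump(pose(s),open("w3.p","wb"))
E
```

```text
time_s: 4.7
position: [0.7236, 0.2543, 0.2503]
tcp_rot: [-0.001, 0.084, 0.997, 0.0]
wrist_force: [0.2, -0.4, -0.1]
gripper_width: 0.616
gripper_force: 0.0
[0.72355994 0.25434562 0.25030356] 0.6162971170117832
```

View pics/w3.png

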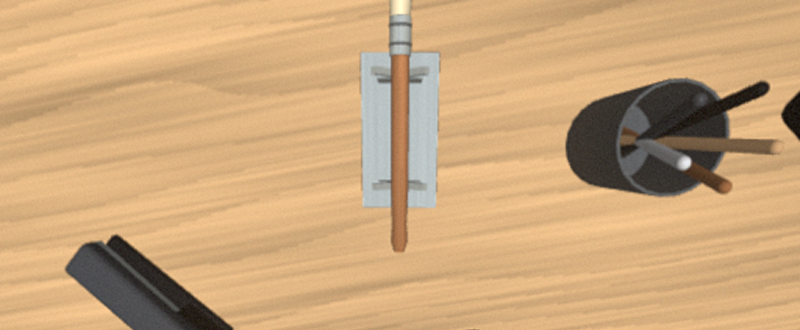

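In the new view the ferrule joints are at y=14 and y=54, the handle end is at (400,250), and the base corners are (361,53), (440,53), (362,206) and (437,208).

Run:
```python
from h import *
import pickle
np.set_printoptions(precision=4,suppress=True)
H=calibration("wrist")["hand_eye"]
def W(i):
    T=pickle.load(open(f"w{i}.p","rb"))@H
    return lambda x,y:ray("wrist",(x*.64,y*.64),T)
a,b,c=W(1),W(2),W(3)
F=dict(f=[(402,180),(396,147),(400,14)],h=[(401,212),(396,181),(400,54)],e=[(400,380),(396,349),(400,250)],b1=[(366,196),(360,166),(361,53)],b2=[(438,197),(432,166),(440,53)],b3=[(365,328),(361,300),(362,206)],b4=[(434,329),(431,301),(437,208)])
for k,(p,q,r) in F.items(): print(k,tri(b(*q),c(*r))[0],tri(a(*p),c(*r))[0],plane(c(*r),.043 if k in'fhe' else .004),plane(b(*q),.043 if k in'fhe' else .004))
```

```text
f [0.5602 0.2839 0.0518] [0.56   0.2839 0.051 ] [0.558 0.284 0.043] [0.5602 0.2843 0.043 ]
h [0.5843 0.2799 0.0501] [0.5836 0.2797 0.0463] [0.583  0.2798 0.043 ] [0.5848 0.2801 0.043 ]
e [0.7215 0.2567 0.0437] [0.7202 0.2566 0.0504] [0.7216 0.2567 0.043 ] [0.7218 0.2567 0.043 ]
b1 [0.57   0.2516 0.0011] [0.5703 0.2517 0.0027] [0.5705 0.2513 0.004 ] [0.57   0.2522 0.004 ]
b2 [0.5802 0.312  0.0018] [0.5809 0.3118 0.0058] [0.5806 0.312  0.004 ] [0.5801 0.3116 0.004 ]
b3 [ 0.687   0.2299 -0.002 ] [0.6866 0.2298 0.0019] [0.6864 0.2302 0.004 ] [0.6853 0.2308 0.004 ]
b4 [ 0.6996  0.2932 -0.0044] [ 0.699   0.2922 -0.0007] [0.6986 0.2925 0.004 ] [0.697  0.2932 0.004 ]
```

Heights check out: the brush is at about 0.047 and the base at about 0.002. The fingers nevertheless seem to have closed above the brush. I'll go back down to the same height and look before closing.

```bash
python3 -m jog '-30 5 0 0 0 0 0.5;-35 6 0 0 0 0 0.5;-25 5 0 0 0 0 0.5;0 0 -40 0 0 0 0.5;0 0 -40 0 0 0 0.5;0 0 -40 0 0 0 0.5;0 0 -40 0 0 0 0.5;0 0 -30 0 0 0 0.5;0 0 -20 0 0 0 0.5;0 0 -5 0 0 0 0.5;0 0 0 0 0 0 0.5;0 0 0 0 0 0 0.5' 30
python3 - <<'E'
from h import *
s=read_state(); im=read_camera("wrist")[:,:,::-1]; sc=read_camera("scene")[:,:,::-1]; print(s['position'],s['gripper_width'])
print(proj("scene",[[.634,.271,.035],[.634,.271,.0]]))
a=cv2.resize(im[128:368,96:416],(400,300)); b=cv2.resize(sc[220:325,225:365],(400,300),interpolation=cv2.INTER_CUBIC)
cv2.imwrite("pics/d1.png",cv2.convertScaleAbs(np.hstack([a,b]),alpha=1.7))
E
```

```text
time_s: 5.95
position: [0.6357, 0.2703, 0.0369]
tcp_rot: [0.001, 0.084, 0.996, 0.001]
wrist_force: [-0.4, 0.3, 0.0]
gripper_width: 0.498
gripper_force: 0.0
[0.63567986 0.27025881 0.036869  ] 0.49848603299540295
[[282.94031407 280.26606566]
 [282.30549854 284.41456004]]
```

View pics/d1.png

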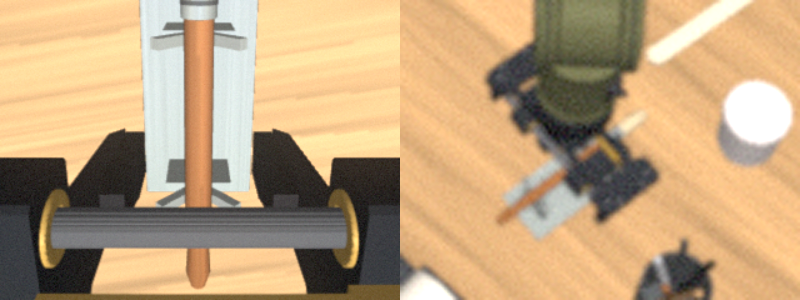

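The picture shows the brush between the fingers. The jaw spacing (crop x 145 to 252, known 44 mm) puts the fingertips about 0.161 m from the camera. That is about 37 mm higher than the nominal TCP implies, which explains the miss. I'll go lower carefully.

```bash
python3 -m jog '0 0 -10 0 0 0 0.5;0 0 -8 0 0 0 0.5;0 0 0 0 0 0 0.5'; python3 -m jog '0 0 -6 0 0 0 0.5;0 0 -5 0 0 0 0.5;0 0 0 0 0 0 0.5;0 0 0 0 0 0 0;0 0 0 0 0 0 0;0 0 0 0 0 0 0;0 0 0 0 0 0 0;0 0 0 0 0 0 0;0 0 0 0 0 0 0' 30
```

```text
time_s: 6.35
position: [0.6336, 0.2689, 0.0156]
tcp_rot: [-0.001, 0.084, 0.996, -0.001]
wrist_force: [-0.5, -0.3, -0.7]
gripper_width: 0.499
gripper_force: 0.0
time_s: 7.25
position: [0.6351, 0.2701, 0.0065]
tcp_rot: [0.0, 0.084, 0.996, 0.0]
wrist_force: [0.3, 0.9, 0.8]
gripper_width: 0.138
gripper_force: 30.0
```

Gripped: the opening is 0.138, which matches the handle, at 30 N. Lift, then pitch the bristles down.

```bash
python3 -m jog '0 0 5 0 0 0 0;0 0 15 0 0 0 0;0 0 35 0 0 0 0;0 0 45 0 0 0 0;0 0 45 0 0 0 0;0 0 45 0 0 0 0;0 0 30 0 0 0 0;0 0 0 0 0 0 0' 
python3 -m jog '-10 0 0 -.0233 -.135 0 0;-15 0 0 -.0233 -.135 0 0;-15 0 0 -.0233 -.135 0 0;-15 0 0 -.0233 -.135 0 0;-15 0 0 -.0233 -.135 0 0;-15 0 0 -.0233 -.135 0 0;-15 0 0 -.0233 -.135 0 0;0 0 0 0 0 0 0;0 0 0 0 0 0 0'
python3 - <<'E'
from h import *
import pickle
s=read_state(); im=read_camera("wrist")[:,:,::-1]; sc=read_camera("scene")[:,:,::-1];tp=read_camera("top")[:,:,::-1]; print(s['position'],s['gripper_width'],s['qpos'])
T=pose(s);print(T);pickle.dump(T,open("g1.p","wb"))
b=T@[.111,0,-.0365,1];o=T@[0.001,0,-.0365,1]
print("pred tip",b,proj("scene",b[:3]),proj("top",b[:3]),"orig",proj("scene",o[:3]),proj("top",o[:3]),"wrist",proj("wrist",[[.111,0,-.0365],[.0510,0,-.0365]],calibration("wrist")["hand_eye"]))
def C(im,uv,w,h): x,y=int(uv[0]-w/2),int(uv[1]-h/2); print(x,y); return cv2.resize(im[max(y,0):y+h,x:x+w],(400,300),interpolation=cv2.INTER_CUBIC)
w=cv2.resize(im,(400,300))
u=proj("scene",(b+o)[:3]/2)[0];v=proj("top",(b+o)[:3]/2)[0]
cv2.imwrite("pics/g1.png",cv2.convertScaleAbs(np.vstack([np.hstack([w,np.zeros_like(w)]),np.hstack([C(sc,u,120,90),C(tp,v,120,90)])]),alpha=1.6))
E
```

```text
time_s: 8.05
position: [0.6377, 0.271, 0.2333]
tcp_rot: [0.005, 0.085, 0.996, 0.003]
wrist_force: [-0.0, 0.5, -0.4]
gripper_width: 0.135
gripper_force: 30.0
time_s: 8.95
position: [0.5795, 0.2543, 0.2181]
tcp_rot: [0.317, 0.088, 0.943, -0.052]
wrist_force: [0.5, 0.1, -0.7]
gripper_width: 0.135
gripper_force: 30.0
[0.57946791 0.25426253 0.21808429] 0.1351849964546363 [-1.10402121  0.67925731  0.51877503  2.07569817  1.23515611  0.23630132
 -0.54665923]
[[-0.7833372   0.19968468  0.58865003  0.57946791]
 [ 0.13318483  0.97892094 -0.15484053  0.25426253]
 [-0.60716113 -0.04289309 -0.79342016  0.21808429]
 [ 0.          0.          0.          1.        ]]
pred tip [0.47103176 0.27469772 0.17964924 1.        ] [[323.90045875 223.08121107]] [[172.0660379  203.99534657]] orig [[302.88797027 229.21532868]] [[174.00177325 179.03782078]] wrist [[254.0650396    1.0773481 ]
 [254.05457118 153.60961476]]
253 181
113 146
```

View pics/g1.png

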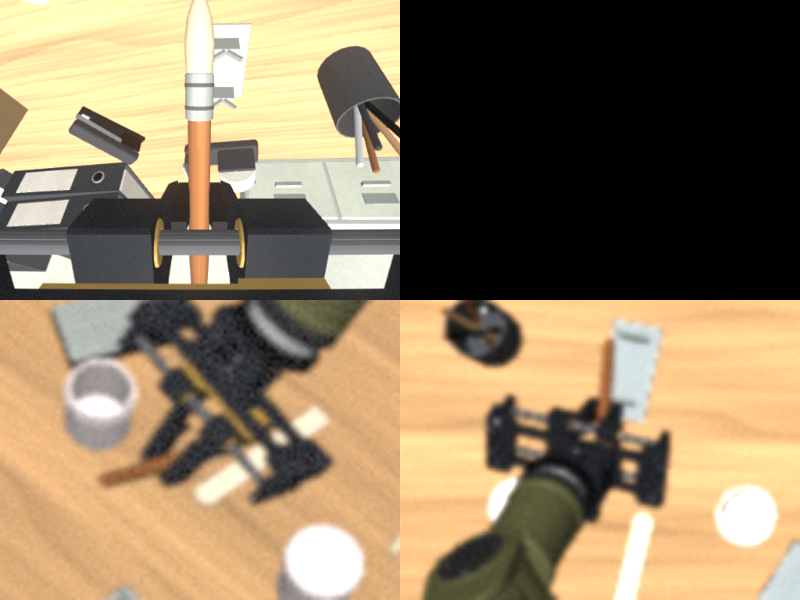

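The wrist view confirms the brush model: the tip shows at (201,0) and the handle/ferrule joint at (200,119), against predictions of (198,1) and (198,120). The outward pitch stopped at 37°. A sideways tilt, with the brush tangential to the arm, should allow more, so I'll yaw first.

```bash
python3 -m jog '0 0 20 0 0 -.14 0;0 0 20 0 0 -.14 0;-10 0 10 0 0 -.14 0;-10 -10 0 0 0 -.14 0;-10 -10 0 0 0 -.14 0;-10 -10 0 0 0 -.14 0;-10 -10 0 0 0 -.14 0;-10 -10 0 0 0 -.14 0;0 0 0 0 0 0 0'
cat > tgt.py <<'E'
from h import *
import sys
np.set_printoptions(precision=4,suppress=True)
TIP=np.array([.111,0,-.0365])
def want(az,th,tip):
    a,t=np.radians(az),np.radians(th)
    x=np.array([np.cos(a)*np.cos(t),np.sin(a)*np.cos(t),-np.sin(t)]);y=np.array([np.sin(a),-np.cos(a),0])
    M=np.c_[x,y,np.cross(x,y)]; return M,np.array(tip)-M@TIP
def delta(az,th,tip):
    s=read_state();T=pose(s);M,p=want(az,th,tip)
    print("now tip",T[:3,:3]@TIP+T[:3,3],"az,th",np.degrees(np.arctan2(T[1,0],T[0,0])),np.degrees(np.arcsin(-T[2,0])),"q",s['qpos'])
    print("want tcp",p,"d mm",(p-T[:3,3])*1000,"rotvec",R.from_matrix(M@T[:3,:3].T).as_rotvec())
E
python3 -c "
from tgt import *
delta(104,62,[.460,.117,.12])"
```

```text
time_s: 10.0
position: [0.5246, 0.2028, 0.2654]
tcp_rot: [0.248, 0.566, 0.757, -0.211]
wrist_force: [0.6, -0.3, -1.2]
gripper_width: 0.137
gripper_force: 30.0
now tip [0.4933 0.3082 0.2259] az,th 107.43484337910108 37.927939913329936 q [-0.9999  0.7522  0.3928  1.5833  0.3549  1.1752 -0.5706]
want tcp [0.4804 0.0352 0.2009] d mm [ -44.1658 -167.617   -64.529 ] rotvec [-0.3956 -0.1447 -0.0209]
```

```bash
python3 -m jog '-9 -33 0 -.132 -.048 -.007 0;-9 -34 -5 -.132 -.048 -.007 0;-9 -34 -10 -.132 -.048 -.007 0;-9 -34 -20 0 0 0 0;-8 -33 -30 0 0 0 0;0 0 0 0 0 0 0;0 0 0 0 0 0 0;0 0 0 0 0 0 0'
python3 - <<'E'
from tgt import *
import pickle
delta(104,62,[.460,.117,.12])
s=read_state(); im=read_camera("wrist")[:,:,::-1]; sc=read_camera("scene")[:,:,::-1];tp=read_camera("top")[:,:,::-1]
pickle.dump(pose(s),open("t1.p","wb"))
w=cv2.resize(im,(400,300))
cv2.imwrite("pics/t1.png",cv2.convertScaleAbs(np.vstack([np.hstack([w,cv2.resize(im[0:180,136:376],(400,300))]),np.hstack([cv2.resize(sc[165:255,225:345],(400,300),interpolation=cv2.INTER_CUBIC),cv2.resize(tp[165:255,155:275],(400,300),interpolation=cv2.INTER_CUBIC)])]),alpha=1.6))
E
```

```text
time_s: 10.8
position: [0.4803, 0.0377, 0.2002]
tcp_rot: [0.406, 0.526, 0.678, -0.316]
wrist_force: [1.1, -0.1, -0.9]
gripper_width: 0.137
gripper_force: 30.0
now tip [0.4593 0.1195 0.1195] az,th 104.54115734656104 61.899763700489075 q [-1.117   0.9959  0.582   2.0117  0.656   0.8552 -0.9892]
want tcp [0.4804 0.0352 0.2009] d mm [ 0.0571 -2.5284  0.6599] rotvec [-0.0012 -0.0022 -0.0059]
```

View pics/t1.png

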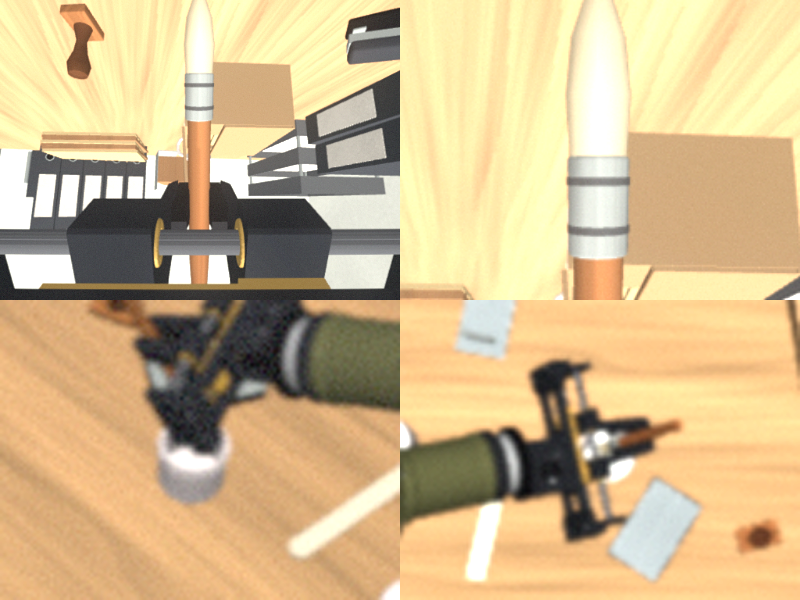

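The tilt is now 62° and the tip sits above the tub. I'll refine the tub centre from the rim extents already measured in the earlier pictures.

Run:
```python
from tgt import *
import pickle
from scipy.optimize import least_squares
H=calibration("wrist")["hand_eye"]
a=np.linspace(0,2*np.pi,120)
def ext(n,c,T,sc,off,r=.033):
    P=proj(n,np.c_[c[0]+r*np.cos(a),c[1]+r*np.sin(a),np.full(120,.07)],T); P=(P-off)*sc
    return np.array([P[:,0].min(),P[:,0].max(),P[:,1].min(),P[:,1].max()])
J=[("w1","wrist",pickle.load(open("w1.p","rb"))@H,1/.64,(0,0),[81,187,15,123]),("w2","wrist",pickle.load(open("w2.p","rb"))@H,1/.64,(0,0),[70,178,None,87]),
("top","top",None,4,(155,140),[211,285,247,None]),("scene","scene",None,1/.3325,(250,190-300*.3325),[66,133,326,None])]
for k,n,T,sc,off,m in J:
    i=[j for j in range(4) if m[j] is not None]; mm=np.array([m[j] for j in i])
    f=lambda c:(ext(n,c,T,sc,np.array(off))[i]-mm)
    r=least_squares(f,[.46,.117]); print(k,r.x,r.fun)
```

```text
w1 [0.4598 0.1198] [ 3.1327 -3.135  -0.0264 -0.1376]
w2 [0.4594 0.1194] [ 3.5078 -3.516  -0.1901]
top [0.4554 0.1149] [ 3.4619 -3.4605  0.0074]
scene [0.461  0.1194] [ 2.138  -2.1417  0.0537]
```

```bash
python3 -m jog '-3 14 0 0 0 0 0;0 0 0 0 0 0 0;0 0 -20 0 0 0 0;0 0 -25 0 0 0 0;0 0 -20 0 0 0 0;0 0 -15 0 0 0 0;0 0 0 0 0 0 0'
python3 -c "
from tgt import *
delta(104,62,[.456,.134,.012])"
```

```text
time_s: 11.65
position: [0.4761, 0.0503, 0.119]
tcp_rot: [0.406, 0.525, 0.677, -0.318]
wrist_force: [-0.1, -0.2, 0.3]
gripper_width: 0.135
gripper_force: 30.0
now tip [0.4549 0.1318 0.038 ] az,th 104.7845381156641 62.090578308954136 q [-1.118   1.152   0.5394  1.9828  0.622   0.7795 -1.0757]
want tcp [0.4764 0.0522 0.0929] d mm [  0.3402   1.8607 -26.1366] rotvec [ 0.0027 -0.0043 -0.0045]
```

```bash
python3 -m jog '0 1 -10 0 0 0 0;0 0 -8 0 0 0 0;0 0 -6 0 0 0 0;0 0 -2 0 0 0 0;0 0 0 0 0 0 0;0 0 0 0 0 0 0'
python3 -c "
from tgt import *
delta(104,62,[.456,.134,.012])"
```

```text
time_s: 12.25
position: [0.4763, 0.0511, 0.0947]
tcp_rot: [0.406, 0.526, 0.676, -0.318]
wrist_force: [-0.5, -0.2, -0.7]
gripper_width: 0.137
gripper_force: 30.0
now tip [0.4555 0.1327 0.0137] az,th 104.4664086674798 62.08849811993968 q [-1.1153  1.1985  0.5305  1.9705  0.6155  0.7551 -1.101 ]
want tcp [0.4764 0.0522 0.0929] d mm [ 0.0967  1.0743 -1.8237] rotvec [ 0.0021 -0.0021 -0.0034]
```

```bash
python3 -m jog '0 0 -3 0 0 0 0;0 0 0 0 0 0 0;0 0 0 0 0 0 0;0 0 20 0 0 0 0;0 0 35 0 0 0 0;0 0 40 0 0 0 0;0 0 40 0 0 0 0;0 0 30 0 0 0 0;10 0 30 0 0 .138 0;10 0 20 0 0 .138 0;10 0 0 0 0 .138 0;10 0 0 0 0 .138 0'
python3 -c "
from tgt import *
M,p=want(191,0,[0,0,0]);tip=np.array([.68,-.205,.31])+M@TIP
delta(191,0,tip)"
```

```text
time_s: 13.45
position: [0.5147, 0.0505, 0.3087]
tcp_rot: [0.476, 0.336, 0.787, -0.203]
wrist_force: [1.7, -0.3, 0.2]
gripper_width: 0.135
gripper_force: 30.0
now tip [0.4568 0.111  0.2273] az,th 133.66502293254882 62.35319470985574 q [-1.3052  0.7595  0.7677  2.3179  1.351   0.6038 -1.2327]
want tcp [ 0.68  -0.205  0.31 ] d mm [ 165.2722 -255.4613    1.3318] rotvec [0.3409 1.0783 0.8953]
```

```bash
python3 -m jog '16.5 -10 5 .0341 .1078 .0895 0;16.5 -20 0 .0341 .1078 .0895 0;16.5 -25.5 0 .0341 .1078 .0895 0;16.5 -25.5 0 .0341 .1078 .0895 0;16.5 -25.5 0 .0341 .1078 .0895 0;16.5 -25.5 0 .0341 .1078 .0895 0;16.5 -30 0 .0341 .1078 .0895 0;16.5 -30 0 .0341 .1078 .0895 0;16.5 -30 0 .0341 .1078 .0895 0;16.5 -30 0 .0341 .1078 .0895 0;0 0 0 0 0 0 0;0 0 0 0 0 0 0'
python3 - <<'E'
from tgt import *
import pickle
M,p=want(191,0,[0,0,0]);tip=np.array([.68,-.205,.31])+M@TIP
delta(191,0,tip)
s=read_state(); im=read_camera("wrist")[:,:,::-1].copy(); T=pose(s);pickle.dump(T,open("c2.p","wb")); cv2.imwrite("pics/c2raw.png",im)
# predicted model overlay for centre (.606,-.224), yaw 11.2
W=T@calibration("wrist")["hand_eye"]; y=np.radians(11.2); Rz=np.array([[np.cos(y),-np.sin(y)],[np.sin(y),np.cos(y)]])
for n,p in dict(spot=(.005,0),e1=(-.025,.119),e2=(-.025,-.119),h1=(-.085,.119),h2=(-.085,-.119),f1=(.085,.119),f2=(.085,-.119)).items():
    X=np.r_[np.array([.606,-.224])+Rz@p,.108]; print(n,proj("wrist",X,W)/.64)
cv2.imwrite("pics/c2.png",cv2.resize(im,(800,600),interpolation=cv2.INTER_CUBIC))
E
```

```text
time_s: 14.65
position: [0.6171, -0.105, 0.2986]
tcp_rot: [0.186, 0.09, 0.971, -0.12]
wrist_force: [0.4, 1.0, -0.9]
gripper_width: 0.133
gripper_force: 30.0
now tip [ 0.5032 -0.0807  0.289 ] az,th 171.84733619674034 22.53790968929399 q [-0.0797  0.4474  0.0118  1.8802  0.5784  0.5485  0.8568]
want tcp [ 0.68  -0.205  0.31 ] d mm [  62.8662 -100.0479   11.3615] rotvec [0.2062 0.3993 0.3715]
spot [[294.6955 169.5298]]
e1 [[427.1802  66.5856]]
e2 [[156.7452 181.7081]]
h1 [[386.8216 -41.8919]]
h2 [[104.5658 111.2293]]
f1 [[483.0919 217.618 ]]
f2 [[234.4805 286.3871]]
```

View pics/c2.png

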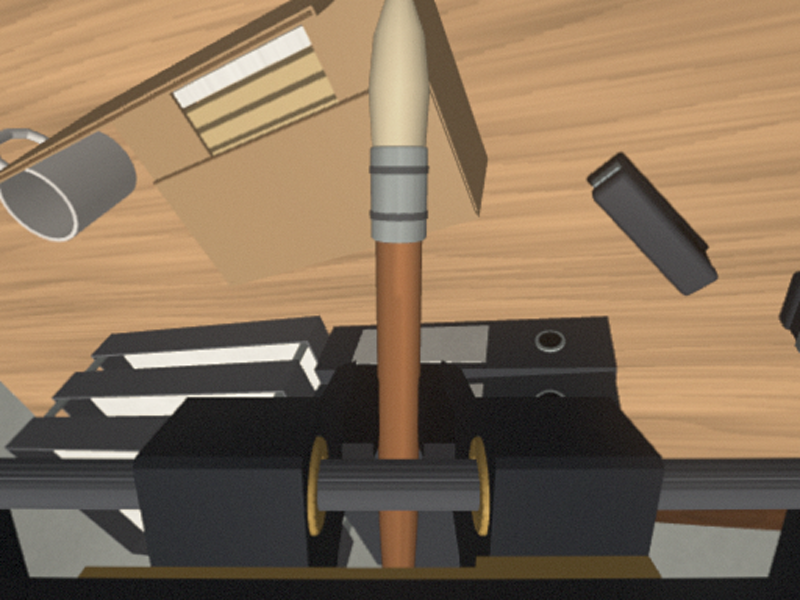

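The measured carton corners match the model: (155,182), (232,286) and (480,216) against predictions of (157,182), (234,286) and (483,218). That puts the carton at (0.606, −0.224) with yaw 11.2°, so the paste spot is at (0.611, −0.223, 0.108).

```bash
python3 -c "
from tgt import *
delta(191,36,[.611,-.223,.17])"
```

```text
now tip [ 0.503  -0.079   0.2888] az,th 172.04961435005538 22.501288336226306 q [-0.083   0.4472  0.0116  1.8813  0.5785  0.5482  0.8568]
want tcp [ 0.7202 -0.2018  0.2057] d mm [103.2112 -98.9452 -92.6674] rotvec [ 0.198  -0.2312  0.4348]
```

```bash
python3 -m jog '17 -16 5 .033 -.0385 .0725 0;17 -16 0 .033 -.0385 .0725 0;17 -16 0 .033 -.0385 .0725 0;17 -17 0 .033 -.0385 .0725 0;17 -17 0 .033 -.0385 .0725 0;18 -17 0 .033 -.0385 .0725 0;0 0 0 0 0 0 0;0 0 0 0 0 0 0;0 0 0 0 0 0 0'
python3 -c "
from tgt import *
delta(191,36,[.611,-.223,.17])"
```

```text
time_s: 15.6
position: [0.7209, -0.1974, 0.3035]
tcp_rot: [0.307, -0.094, 0.946, 0.031]
wrist_force: [1.0, -0.6, -0.3]
gripper_width: 0.138
gripper_force: 30.0
now tip [ 0.6118 -0.2193  0.2678] az,th -168.65487646042558 35.978425070642494 q [ 0.7605  0.6575 -0.7085  1.6915  0.3821  0.3567  1.7356]
want tcp [ 0.7202 -0.2018  0.2057] d mm [ -0.641   -4.3297 -97.7947] rotvec [-0.0003 -0.0004 -0.0063]
```

```bash
python3 -m jog '-1 -4 -25 0 0 0 0;0 0 -35 0 0 0 0;0 0 -35 0 0 0 0;0 0 -30 0 0 0 0;0 0 -15 0 0 0 0;0 0 0 0 0 0 0;0 0 0 0 0 0 0'
python3 -c "
from tgt import *
delta(191,36,[.611,-.223,.105])"
```

```text
time_s: 16.3
position: [0.722, -0.2033, 0.1665]
tcp_rot: [0.308, -0.094, 0.946, 0.031]
wrist_force: [-0.4, 0.5, -0.2]
gripper_width: 0.139
gripper_force: 30.0
now tip [ 0.6129 -0.2253  0.1308] az,th -168.66199717447577 36.010861169223176 q [ 0.6524  0.8163 -0.5062  1.8131  0.6818  0.043   1.4866]
want tcp [ 0.7202 -0.2018  0.1407] d mm [ -1.7628   1.5715 -25.7937] rotvec [-0.0011 -0.     -0.0067]
```

```bash
python3 -m jog '0 0 -5 -.027 .137 0 0;0 0 0 0 0 0 0;0 0 0 0 0 0 0'
python3 -c "
from tgt import *
delta(191,28,[.611,-.223,.104])"
```

```text
time_s: 16.6
position: [0.7235, -0.205, 0.1627]
tcp_rot: [0.258, -0.095, 0.961, 0.026]
wrist_force: [0.3, -0.1, -1.0]
gripper_width: 0.137
gripper_force: 30.0
now tip [ 0.6114 -0.2273  0.1387] az,th -168.7621974460217 30.05317369117718 q [ 0.6589  0.8345 -0.5847  1.718   0.6783  0.2578  1.4864]
want tcp [ 0.724  -0.201   0.1239] d mm [  0.4807   3.929  -38.7974] rotvec [-0.0075  0.035  -0.0045]
```

```bash
python3 -m jog '0 4 -12 -.007 .035 0 0;0 0 -10 0 0 0 0;0 0 -6 0 0 0 0;0 0 0 0 0 0 0;0 0 0 0 0 0 0'
python3 -c "
from tgt import *
delta(191,28,[.611,-.223,.104])"
```

```text
time_s: 17.1
position: [0.7213, -0.2025, 0.132]
tcp_rot: [0.238, -0.094, 0.966, 0.024]
wrist_force: [-0.6, -0.5, -0.2]
gripper_width: 0.132
gripper_force: 30.0
now tip [ 0.6082 -0.2249  0.1129] az,th -168.85899521639908 27.63495076189911 q [ 0.619   0.8686 -0.5409  1.7087  0.6913  0.2608  1.4657]
want tcp [ 0.724  -0.201   0.1239] d mm [ 2.7503  1.5163 -8.1348] rotvec [ 0.0003 -0.0064 -0.003 ]
```

```bash
python3 -m jog '2 1 -5 0 0 0 0;0 0 -4 0 0 0 0;0 0 0 0 0 0 0;0 0 0 0 0 0 0;0 0 0 0 0 0 0'
python3 -c "
from tgt import *
delta(191,28,[.611,-.223,.104])
im=read_camera('wrist');cv2.imwrite('pics/dab.png',im[:,:,::-1])"
```

```text
time_s: 17.6
position: [0.7239, -0.2013, 0.1236]
tcp_rot: [0.238, -0.095, 0.966, 0.024]
wrist_force: [0.0, -0.9, 1.2]
gripper_width: 0.136
gripper_force: 30.0
now tip [ 0.6108 -0.2237  0.1044] az,th -168.83867688981698 27.6656764644469 q [ 0.6061  0.8799 -0.5238  1.7078  0.6981  0.2438  1.4575]
want tcp [ 0.724  -0.201   0.1239] d mm [0.1349 0.3112 0.2876] rotvec [ 0.0005 -0.0058 -0.0031]
```

Run:
```python
import cv2
a=cv2.imread('pics/c2raw.png');b=cv2.imread('pics/dab.png')
for r in range(0,30,3): print(r,a[r,246:266:4].tolist(),b[r,246:266:4].tolist())
```

```text
0 [[103, 133, 153], [139, 170, 186], [150, 184, 201], [142, 173, 192], [127, 155, 170]] [[112, 141, 157], [136, 168, 182], [144, 175, 192], [132, 163, 180], [117, 153, 183]]
3 [[116, 141, 154], [143, 175, 190], [153, 186, 203], [148, 180, 195], [128, 156, 171]] [[117, 143, 156], [135, 167, 183], [146, 176, 194], [137, 167, 183], [106, 129, 141]]
6 [[127, 154, 168], [145, 178, 195], [154, 189, 206], [149, 182, 198], [133, 163, 179]] [[126, 154, 167], [140, 174, 188], [146, 176, 193], [142, 173, 189], [115, 141, 154]]
9 [[132, 161, 177], [148, 182, 199], [156, 191, 206], [152, 186, 202], [137, 168, 183]] [[129, 157, 171], [143, 175, 192], [149, 179, 196], [143, 175, 191], [125, 154, 169]]
12 [[138, 168, 185], [151, 187, 203], [158, 192, 208], [150, 185, 202], [143, 172, 188]] [[133, 163, 178], [145, 177, 193], [150, 184, 201], [144, 175, 192], [130, 160, 176]]
15 [[144, 175, 190], [153, 188, 205], [160, 195, 212], [155, 189, 207], [146, 178, 194]] [[134, 164, 180], [146, 177, 196], [152, 185, 201], [146, 178, 195], [134, 165, 179]]
18 [[146, 178, 196], [157, 191, 209], [162, 199, 215], [157, 190, 208], [149, 181, 199]] [[141, 171, 188], [151, 184, 199], [153, 185, 202], [147, 181, 197], [137, 166, 182]]
21 [[149, 182, 198], [156, 190, 208], [162, 198, 216], [159, 194, 211], [149, 181, 198]] [[140, 172, 189], [149, 182, 199], [157, 191, 207], [148, 182, 199], [140, 170, 186]]
24 [[149, 182, 199], [159, 194, 212], [162, 197, 216], [159, 191, 211], [149, 182, 199]] [[143, 175, 192], [150, 184, 200], [157, 192, 207], [151, 184, 201], [142, 173, 189]]
27 [[149, 183, 199], [156, 191, 207], [165, 201, 219], [162, 197, 214], [151, 186, 205]] [[144, 176, 192], [154, 186, 203], [157, 190, 208], [150, 184, 200], [141, 172, 190]]
```

```bash
python3 -m jog '0 0 -2 0 0 0 0;0 0 0 0 0 0 0;0 0 0 0 0 0 0;0 0 15 0 0 0 0;0 0 30 0 0 0 0;0 0 40 0 0 0 0;0 0 40 0 0 0 0;0 40 20 0 0 0 0;-40 40 0 0 0 0 0;-40 0 0 0 0 0 0;0 0 0 0 0 0 0;0 0 0 0 0 0 0'
python3 - <<'E'
from tgt import *
delta(191,28,[.611,-.223,.17])
s=read_state();im=read_camera('wrist')[:,:,::-1];W=pose(s)@calibration("wrist")["hand_eye"]
u=proj("wrist",[.611,-.223,.108],W)[0];print(u);cv2.imwrite('pics/after.png',im)
x,y=u.astype(int);print(im[max(0,y-24):y+25:4,x-24:x+25:4].mean(2).astype(int))
t=read_camera("top");v=proj("top",[.611,-.223,.108])[0].astype(int);print(v);print(t[v[1]-8:v[1]+9:2,v[0]-8:v[0]+9:2].mean(2).astype(int))
o=cv2.resize(cv2.imread("pics/top0.png"),(512,384),interpolation=cv2.INTER_AREA);print(o[v[1]-8:v[1]+9:2,v[0]-8:v[0]+9:2].mean(2).astype(int))
E
```

```text
time_s: 18.85
position: [0.6476, -0.1261, 0.2662]
tcp_rot: [0.237, -0.095, 0.967, 0.023]
wrist_force: [0.6, 0.4, -1.5]
gripper_width: 0.135
gripper_force: 30.0
now tip [ 0.5345 -0.1484  0.2471] az,th -168.83193823326604 27.587608419559025 q [ 0.6524  0.5887 -0.6891  1.8694  0.5918  0.3795  1.3961]
want tcp [ 0.724  -0.201   0.1899] d mm [ 76.4336 -74.9554 -76.2829] rotvec [ 0.0009 -0.0072 -0.0032]
[149.4879  40.0782]
[[151 154 153 156 154 153 154 154 154 157 156 155 158]
 [153 154 155 158 155 156 156 157 157 154 157 157 157]
 [152 154 156 154 155 156 155 156 156 156 156 156 157]
 [155 153 154 154 154 155 156 155 156 157 156 158 160]
 [152 153 153 154 151 155 155 158 158 157 156 158 158]
 [152 155 154 155 154 154 155 155 156 156 156 158 157]
 [153 152 155 154 153 154 155 156 153 156 158 157 158]
 [154 154 151 154 155 155 155 155 154 157 157 155 158]
 [153 154 156 153 155 155 154 154 157 156 158 155 155]
 [151 155 154 156 152 155 153 154 157 154 153 157 157]
 [151 153 152 153 154 157 155 158 156 154 156 158 157]
 [151 150 153 153 154 155 155 156 157 155 155 155 154]
 [154 153 153 151 154 155 153 152 156 156 155 157 156]]
[304 171]
[[ 19  24  24  24  28 102 134  83  29]
 [ 11  10  13  22  26  91 142  92  27]
 [ 29  31  27  21  24  81 139  93  29]
 [ 55  56  54  46  30  51  80  43  24]
 [ 45  47  42  44  46  39  34  30  27]
 [ 43  45  44  43  40  44  67  97  58]
 [ 44  44  46  45  40  40  70 138 116]
 [ 44  46  44  46  45  40  47 120 133]
 [ 43  51  53  62  62  60  53  63  57]]
[[138 136 137 136 136 136 134 135 135]
 [137 136 136 136 136 137 135 135 135]
 [137 137 137 136 136 135 135 135 134]
 [137 136 137 137 136 136 136 135 136]
 [138 137 137 136 136 135 137 135 135]
 [136 136 137 136 136 137 136 135 135]
 [137 137 138 136 136 136 136 136 136]
 [138 137 137 137 136 136 136 135 134]
 [137 136 136 134 132 126 121 114 106]]
```

No mark is visible, so contact isn't proven. I'll compare the bristle outline in the free and pressed images to measure compression.

```bash
cat > edg.py <<'E'
import cv2,numpy as np,sys
def prof(f):
    a=cv2.GaussianBlur(cv2.imread(f).astype(float),(3,3),0); out=[]
    for r in list(range(0,30,4))+[40,60,80]:
        L=a[r,225:285]; g=np.abs(np.diff(L,axis=0)).sum(1); out.append((r,225+int(np.argmax(g[:30])),225+30+int(np.argmax(g[30:])),))
    # ferrule front row: saturation drop along the centre column
    s=cv2.cvtColor(cv2.imread(f),cv2.COLOR_BGR2HSV)[60:140,250:262,1].mean(1)
    return out,60+int(np.argmin(np.diff(cv2.GaussianBlur(s[:,None],(1,5),0)[:,0])))
for f in sys.argv[1:]: print(f,*prof(f))
E
python3 edg.py pics/c2raw.png pics/after.png pics/dab.png
```

```text
pics/c2raw.png [(0, 247, 277), (4, 246, 279), (8, 245, 280), (12, 241, 281), (16, 242, 283), (20, 241, 270), (24, 237, 271), (28, 237, 271), (40, 236, 272), (60, 237, 277), (80, 238, 273)] 93
pics/after.png [(0, 246, 263), (4, 242, 266), (8, 241, 267), (12, 240, 268), (16, 238, 270), (20, 237, 271), (24, 237, 271), (28, 236, 272), (40, 235, 273), (60, 234, 274), (80, 235, 273)] 93
pics/dab.png [(0, 243, 262), (4, 242, 263), (8, 240, 262), (12, 239, 266), (16, 238, 267), (20, 237, 269), (24, 235, 270), (28, 235, 270), (40, 234, 271), (60, 232, 273), (80, 233, 272)] 94
```

```bash
python3 -m jog '38 -35 0 0 0 0 0;38 -40 0 0 0 0 0;0 0 -35 0 0 0 0;0 0 -40 0 0 0 0;0 0 -40 0 0 0 0;0 0 -20 0 0 0 0;0 0 0 0 0 0 0;0 0 0 0 0 0 0'
python3 -c "
from tgt import *
delta(191,28,[.611,-.223,.104])
cv2.imwrite('pics/e0.png',read_camera('wrist')[:,:,::-1])"
python3 edg.py pics/e0.png
```

```text
time_s: 19.75
position: [0.721, -0.196, 0.1317]
tcp_rot: [0.238, -0.094, 0.966, 0.024]
wrist_force: [-0.6, 0.7, 0.3]
gripper_width: 0.131
gripper_force: 30.0
now tip [ 0.6079 -0.2183  0.1124] az,th -168.87277893343426 27.732258148103888 q [ 0.6092  0.8657 -0.5383  1.7191  0.7208  0.2518  1.4264]
want tcp [ 0.724  -0.201   0.1239] d mm [ 3.0296 -4.9976 -7.8266] rotvec [-0.0001 -0.0048 -0.0028]
pics/e0.png [(0, 242, 264), (4, 241, 265), (8, 240, 266), (12, 239, 268), (16, 237, 269), (20, 236, 270), (24, 236, 270), (28, 235, 271), (40, 234, 272), (60, 233, 273), (80, 235, 272)] 93
```

```bash
for i in 1 2; do :; done; python3 -m jog '2 -4 -4 0 0 0 0;0 0 -4 0 0 0 0;0 0 -3 0 0 0 0;0 0 0 0 0 0 0;0 0 0 0 0 0 0' | sed -n 2,4p
python3 -c "
from tgt import *
delta(191,28,[.611,-.223,.104])
cv2.imwrite('pics/e1.png',read_camera('wrist')[:,:,::-1])"
python3 -m jog '0 0 -3 0 0 0 0;0 0 0 0 0 0 0;0 0 0 0 0 0 0;0 0 0 0 0 0 0' | sed -n 2,4p
python3 -c "
from tgt import *
delta(191,28,[.611,-.223,.104])
cv2.imwrite('pics/e2.png',read_camera('wrist')[:,:,::-1])"
python3 edg.py pics/e1.png pics/e2.png
```

```text
position: [0.7218, -0.2003, 0.1207]
tcp_rot: [0.238, -0.095, 0.966, 0.023]
wrist_force: [0.2, -1.8, 1.0]
now tip [ 0.6087 -0.2227  0.1015] az,th -168.82771750579087 27.665960902935055 q [ 0.6062  0.8819 -0.5237  1.7168  0.7298  0.2357  1.4262]
want tcp [ 0.724  -0.201   0.1239] d mm [ 2.2427 -0.6858  3.1659] rotvec [ 0.001  -0.0058 -0.0031]
position: [0.7216, -0.2001, 0.1174]
tcp_rot: [0.238, -0.095, 0.966, 0.024]
wrist_force: [-1.0, -0.2, 2.0]
now tip [ 0.6086 -0.2224  0.0982] az,th -168.84001660991976 27.644785643215787 q [ 0.6026  0.8857 -0.5172  1.7186  0.7322  0.2284  1.4235]
want tcp [ 0.724  -0.201   0.1239] d mm [ 2.3899 -0.973   6.5237] rotvec [ 0.0004 -0.0062 -0.0032]
pics/e1.png [(0, 250, 257), (4, 237, 262), (8, 241, 258), (12, 240, 262), (16, 239, 261), (20, 238, 265), (24, 236, 266), (28, 235, 267), (40, 233, 269), (60, 231, 272), (80, 232, 272)] 95
pics/e2.png [(0, 232, 258), (4, 246, 283), (8, 245, 263), (12, 240, 260), (16, 239, 259), (20, 237, 263), (24, 236, 264), (28, 235, 266), (40, 232, 269), (60, 231, 271), (80, 230, 272)] 96
```

Now the bristles are visibly compressed (the tip narrows and drops in the image) and the force is 1–2 N, so contact is confirmed. Lift and return the brush.

```bash
python3 -m jog '0 0 15 0 0 0 0;0 0 35 0 0 0 0;0 0 40 0 0 0 0;0 0 40 0 0 0 0;0 20 20 -.01 .08 -.05 0;0 40 0 -.01 .08 -.05 0;0 45 0 -.01 .08 -.05 0;0 45 0 0 .08 -.05 0;0 45 0 0 .08 -.05 0;0 45 0 0 .08 -.05 0;0 45 0 0 0 -.03 0;0 45 0 0 0 -.03 0'
python3 -c "
from tgt import *
M,p=want(170.15,0,[0,0,0]);delta(170.15,0,np.array([.635,.27,.13])+M@TIP)
cv2.imwrite('pics/e3.png',read_camera('wrist')[:,:,::-1])"
python3 edg.py pics/e3.png
```

```text
time_s: 22.0
position: [0.7211, 0.1327, 0.2659]
tcp_rot: [-0.001, 0.083, 0.997, -0.004]
wrist_force: [0.1, 0.5, -1.2]
gripper_width: 0.134
gripper_force: 30.0
now tip [0.6117 0.1513 0.3025] az,th 170.49309551988372 -0.053012586818714375 q [-0.0287  0.8471 -0.5399  1.0841  0.4154  1.3147  0.8852]
want tcp [0.635 0.27  0.13 ] d mm [ -86.1236  137.2727 -135.9288] rotvec [ 0.0071 -0.0021 -0.006 ]
pics/e3.png [(0, 241, 262), (4, 240, 263), (8, 238, 264), (12, 237, 266), (16, 236, 267), (20, 235, 268), (24, 238, 268), (28, 237, 269), (40, 236, 270), (60, 232, 273), (80, 234, 272)] 94
```

```bash
python3 -m jog '-17 27 0 0 0 0 0;-17 28 0 .007 -.002 -.006 0;-17 28 -20 0 0 0 0;-17 27 -30 0 0 0 0;-18 27 -35 0 0 0 0;0 0 -35 0 0 0 0;0 0 -15 0 0 0 0;0 0 0 0 0 0 0;0 0 0 0 0 0 0'
python3 -c "
from tgt import *
M,p=want(170.15,0,[0,0,0]);delta(170.15,0,np.array([.635,.27,.007])+M@TIP)"
```

```text
time_s: 22.95
position: [0.6369, 0.2662, 0.1332]
tcp_rot: [0.002, 0.087, 0.996, 0.0]
wrist_force: [-0.2, 0.2, -0.1]
gripper_width: 0.14
gripper_force: 30.0
now tip [0.5274 0.2854 0.1693] az,th 170.05991088311978 0.18488747312475676 q [-0.2221  0.8994 -0.4977  1.4091  0.4793  0.9515  0.5574]
want tcp [0.635 0.27  0.007] d mm [  -1.8894    3.7672 -126.1824] rotvec [0.0002 0.0032 0.0016]
```

```bash
python3 -m jog '-1 3 -30 0 0 0 0;0 0 -35 0 0 0 0;0 0 -25 0 0 0 0;0 0 -10 0 0 0 0;0 0 0 0 0 0 0;0 0 0 0 0 0 0'
python3 -m jog '0 0 0 0 0 0 0'
python3 -c "
from tgt import *
M,p=want(170.15,0,[0,0,0]);delta(170.15,0,np.array([.635,.27,.007])+M@TIP)"
```

```text
time_s: 23.55
position: [0.6362, 0.2707, 0.0344]
tcp_rot: [0.002, 0.086, 0.996, 0.001]
wrist_force: [-0.3, 0.7, -0.9]
gripper_width: 0.139
gripper_force: 30.0
time_s: 23.65
position: [0.636, 0.2708, 0.0345]
tcp_rot: [0.002, 0.086, 0.996, 0.001]
wrist_force: [0.7, 1.3, -0.0]
gripper_width: 0.137
gripper_force: 30.0
now tip [0.5265 0.2898 0.0705] az,th 170.1506390445767 0.26733434949067103 q [-0.2513  1.0199 -0.4452  1.4568  0.5477  0.785   0.4975]
want tcp [0.635 0.27  0.007] d mm [ -1.0314  -0.8368 -27.5087] rotvec [-0.0013  0.005  -0.    ]
```

```bash
python3 -m jog '-1 -1 -12 0 0 0 0;0 0 -8 0 0 0 0;0 0 -5 0 0 0 0;0 0 -2 0 0 0 0;0 0 0 0 0 0 0;0 0 0 0 0 0 0'
python3 -c "
from tgt import *
M,p=want(170.15,0,[0,0,0]);delta(170.15,0,np.array([.635,.27,.007])+M@TIP);print(read_state()['wrist_force'])"
```

```text
time_s: 24.25
position: [0.6337, 0.2704, 0.0062]
tcp_rot: [0.001, 0.085, 0.996, 0.001]
wrist_force: [-1.8, 0.5, 7.6]
gripper_width: 0.133
gripper_force: 30.0
now tip [0.5242 0.2893 0.0424] az,th 170.19841536617974 0.1317944007308759 q [-0.2588  1.0559 -0.4288  1.4669  0.5661  0.7408  0.4821]
want tcp [0.635 0.27  0.007] d mm [ 1.3308 -0.423   0.8046] rotvec [-0.0012  0.0025 -0.0008]
[-1.8339  0.5377  7.6392]
```

```bash
python3 -m jog '0 0 1 0 0 0 0;0 0 0 0 0 0 .4;0 0 0 0 0 0 .4;0 0 0 0 0 0 .5;0 0 0 0 0 0 .5;0 0 0 0 0 0 .5;0 0 15 0 0 0 .5;0 0 30 0 0 0 .5;0 0 40 0 0 0 .5;0 0 45 0 0 0 .5;0 0 45 0 0 0 .5;0 0 45 0 0 0 .5'
python3 - <<'E'
from tgt import *
import pickle
s=read_state();T=pose(s);pickle.dump(T,open("r1.p","wb"));im=read_camera("wrist")[:,:,::-1];cv2.imwrite("pics/r1.png",im)
a=cv2.imread("pics/w1raw.png"); Wn=T@calibration("wrist")["hand_eye"]
Wo=pickle.load(open("w1.p","rb"))@calibration("wrist")["hand_eye"]
print(T[:3,3])
# match old patches (tip+ferrule, handle end, base corners) in the new picture
for n,X in dict(tip=(.5251,.2901,.043),ferr=(.572,.282,.043),end=(.7225,.2562,.043),b1=(.5703,.252,.004),b2=(.5805,.312,.004),b4=(.698,.2925,.004),pot=(.4597,.1195,.07)).items():
    u=proj("wrist",X,Wo)[0];v=proj("wrist",X,Wn)[0]
    h=14; x,y=np.round(u).astype(int); p=a[max(y-h,0):y+h,x-h:x+h]
    r=cv2.matchTemplate(im,p,cv2.TM_CCOEFF_NORMED); yy,xx=np.mgrid[:r.shape[0],:r.shape[1]]
    r[np.hypot(xx+h-v[0],yy+min(h,y)-v[1])>25]=-1
    _,m,_,l=cv2.minMaxLoc(r); g=np.array(l)+[h,min(h,y)]+(u-[x,y]); print(n,v,g,round(m,2),"world shift mm",(plane(ray("wrist",g,Wn),X[2])-X)*1000)
E
```

```text
time_s: 25.45
position: [0.6333, 0.269, 0.2295]
tcp_rot: [0.001, 0.085, 0.996, 0.0]
wrist_force: [0.4, 0.0, -0.5]
gripper_width: 0.497
gripper_force: 0.0
[0.6333 0.269  0.2295]
tip [256.5073  63.4509] [256.2826  63.1898] 0.87 world shift mm [-0.2973 -0.193  -0.    ]
ferr [256.3918 109.3852] [255.9812 107.3318] 0.83 world shift mm [-2.2531 -0.0789 -0.    ]
end [256.222  235.4977] [256.2824 235.362 ] 0.93 world shift mm [-0.1697  0.1054 -0.    ]
b1 [231.9807 111.0951] [231.9808 111.4985] 0.97 world shift mm [ 0.4743 -0.0912  0.    ]
b2 [281.3311 111.0143] [281.3049 111.6169] 0.94 world shift mm [ 0.7086 -0.1369  0.    ]
b4 [279.6612 202.5717] [279.4798 201.9909] 0.96 world shift mm [-0.8545 -0.1196  0.    ]
pot [69.8708 21.3356] [72.199 24.44 ] 1.0 world shift mm [2.979  1.3325 0.    ]
```

The brush is home within about 1 mm, matched against the first wrist view. Next is the outer flap: shut the fingers and go to its robot side.

```bash
python3 -m jog '-15 -20 30 0 0 0 0;-15 -40 30 0 0 .05 0;-15 -45 10 0 0 .05 0;-15 -45 0 0 0 .05 0;-15 -45 0 0 0 .05 0;-15 -45 0 0 0 .05 0;-15 -45 0 0 0 .05 0;-15 -45 0 0 0 .06 0;-15 -45 0 0 0 0 0;-15 -45 0 0 0 0 0;-15 -45 0 0 0 0 0;-4 -45 0 0 0 0 0' 20
cat > flap.py <<'E'
from h import *
np.set_printoptions(precision=4,suppress=True)
y=np.radians(11.2);u=np.array([np.cos(y),np.sin(y),0]);v=np.array([-np.sin(y),np.cos(y),0]);C=np.array([.606,-.224,0])
def tcp(xc,zt,yc=0): return C+u*xc+v*yc+[0,0,zt-.026]   # fingertip centre at carton x, height
def now():
    s=read_state();T=pose(s);d=T[:3,3]-C;print("tip xc,yc,z",d@u*1e3,d@v*1e3,(T[2,3]+.026)*1e3,"az",np.degrees(np.arctan2(T[1,0],T[0,0])),"F",s['wrist_force']);return T[:3,3]
E
python3 -c "
from flap import *
p=now();print((tcp(-.145,.195)-p)*1000,'u',u)"
```

```text
time_s: 26.7
position: [0.4632, -0.2412, 0.296]
tcp_rot: [0.001, -0.094, 0.996, -0.001]
wrist_force: [1.4, -0.2, -0.1]
gripper_width: 0.002
gripper_force: 0.0
tip xc,yc,z -143.39976761259973 10.904409311444125 322.0293885776431 az -169.20685799334308 F [ 1.3653 -0.1736 -0.0612]
[   0.5483  -11.0076 -127.0294] u [0.981  0.1942 0.    ]
```

Run:
```python
from flap import *
import pickle
W=pickle.load(open("c2.p","rb"))@calibration("wrist")["hand_eye"]
for a in(1.5,1.6,1.7,1.8,1.9,2.0):
    e=[C+u*(-.085+.12*np.cos(a))+v*k+[0,0,.108+.12*np.sin(a)] for k in(.119,0,-.119)]
    print(a,"wrist",np.round(proj("wrist",e,W)/.64).tolist(),"scene",np.round((proj("scene",e)-[110,110])/.3325+[400,300]).tolist(),"top",np.round((proj("top",e)-[260,140])*4+[400,0]).tolist())
```

```text
1.5 wrist [[327.0, 14.0], [116.0, 124.0], [-21.0, 196.0]] scene [[717.0, 405.0], [620.0, 356.0], [529.0, 310.0]] top [[485.0, 225.0], [616.0, 202.0], [746.0, 180.0]]
1.6 wrist [[311.0, -21.0], [98.0, 99.0], [-39.0, 178.0]] scene [[723.0, 396.0], [627.0, 348.0], [536.0, 303.0]] top [[487.0, 238.0], [618.0, 215.0], [749.0, 193.0]]
1.7 wrist [[295.0, -58.0], [80.0, 73.0], [-56.0, 158.0]] scene [[730.0, 389.0], [634.0, 341.0], [543.0, 296.0]] top [[490.0, 251.0], [621.0, 229.0], [751.0, 206.0]]
1.8 wrist [[280.0, -97.0], [64.0, 45.0], [-71.0, 136.0]] scene [[736.0, 382.0], [641.0, 335.0], [550.0, 290.0]] top [[492.0, 264.0], [623.0, 242.0], [753.0, 220.0]]
1.9 wrist [[265.0, -137.0], [50.0, 17.0], [-84.0, 114.0]] scene [[743.0, 376.0], [648.0, 329.0], [557.0, 285.0]] top [[494.0, 277.0], [624.0, 255.0], [754.0, 232.0]]
2.0 wrist [[253.0, -176.0], [38.0, -12.0], [-95.0, 91.0]] scene [[749.0, 372.0], [654.0, 325.0], [564.0, 281.0]] top [[495.0, 289.0], [626.0, 267.0], [755.0, 245.0]]
```

The flap angle is about 1.5 rad: all three views agree on the edge position. Sweep along the arc.

```bash
python3 -m jog '0 -6 -30 0 0 0 0;0 -5 -40 0 0 0 0;0 0 -35 0 0 0 0;0 0 -14 0 0 0 0;0 0 0 0 0 0 0;20 4 0 0 0 0 0;20 4 0 0 0 0 0;14 3 0 0 0 0 0;0 0 0 0 0 0 0;0 0 0 0 0 0 0'
python3 -c "
from flap import *
now()"
```

```text
time_s: 27.7
position: [0.5192, -0.2394, 0.1771]
tcp_rot: [0.001, -0.094, 0.996, -0.001]
wrist_force: [-0.5, 0.1, -0.3]
gripper_width: 0.006
gripper_force: 0.0
tip xc,yc,z -88.09923435752364 1.7412869081865119 203.12045972433515 az -169.18294099587195 F [-0.4912  0.1434 -0.2947]
```

```bash
python3 -m jog '12 2.5 -2 0 0 0 0;12 2.5 -3 0 0 0 0;11 2 -5 0 0 0 0;11 2 -6 0 0 0 0;9 2 -8 0 0 0 0;9 2 -9 0 0 0 0;0 0 0 0 0 0 0;0 0 0 0 0 0 0'
python3 -c "
from flap import *
now()"
```

```text
time_s: 28.5
position: [0.5829, -0.2259, 0.1424]
tcp_rot: [0.0, -0.094, 0.996, 0.0]
wrist_force: [-0.5, -0.3, -0.7]
gripper_width: 0.009
gripper_force: 0.0
tip xc,yc,z -22.98994643013755 2.6191869581753813 168.3923860668016 az -169.16648647922312 F [-0.5229 -0.2607 -0.6588]
```

```bash
python3 -m jog '7 1.5 -9 0 0 0 0;7 1 -9 0 0 0 0;4 1 -11 0 0 0 0;4 1 -11 0 0 0 0;1 0 -6 0 0 0 0;1 0 -5 0 0 0 0;0 0 0 0 0 0 0;0 0 0 0 0 0 0'
python3 -c "
from flap import *
now()"
```

```text
time_s: 29.3
position: [0.6072, -0.2218, 0.0921]
tcp_rot: [0.001, -0.094, 0.996, -0.0]
wrist_force: [-0.1, -0.8, -0.7]
gripper_width: 0.005
gripper_force: 0.0
tip xc,yc,z 1.5464576414064686 1.8887381844603226 118.11729060067606 az -169.1994170172373 F [-0.1059 -0.7561 -0.6672]
```

Now press gently to flat, watching the force.

```bash
python3 -m jog '0 0 -3 0 0 0 0;0 0 -2 0 0 0 0;0 0 0 0 0 0 0'; python3 -m jog '0 0 -2 0 0 0 0;0 0 0 0 0 0 0';  python3 -m jog '0 0 -2 0 0 0 0;0 0 0 0 0 0 0'
```

```text
time_s: 29.6
position: [0.607, -0.2219, 0.0869]
tcp_rot: [0.001, -0.094, 0.996, -0.0]
wrist_force: [0.5, 0.4, 0.2]
gripper_width: 0.006
gripper_force: 0.0
time_s: 29.8
position: [0.607, -0.2218, 0.0848]
tcp_rot: [0.001, -0.094, 0.996, -0.0]
wrist_force: [0.7, -0.4, 0.6]
gripper_width: 0.006
gripper_force: 0.0
time_s: 30.0
position: [0.6073, -0.2218, 0.0839]
tcp_rot: [0.001, -0.094, 0.996, -0.0]
wrist_force: [-1.8, -0.1, 6.9]
gripper_width: 0.002
gripper_force: 3.3
```

```bash
python3 -m jog '0 0 -1 0 0 0 0;0 0 -1 0 0 0 0;0 0 0 0 0 0 0';  python3 -m jog '0 0 5 0 0 0 0;0 0 20 0 0 0 0;0 0 35 0 0 0 0;0 20 40 0 0 0 0;-10 45 40 0 0 0 0;-10 45 10 0 0 0 0;-10 45 0 0 0 0 0;-10 45 0 0 0 0 0;-20 45 0 0 0 0 0;-20 45 0 0 0 0 0;-20 45 0 0 0 0 0;0 0 0 0 0 0 0'
python3 - <<'E'
from flap import *
t=read_camera("top");sc=read_camera("scene")
o=cv2.resize(cv2.imread("pics/top0.png"),(512,384),interpolation=cv2.INTER_AREA)
np.set_printoptions(linewidth=160)
# brightness along carton x at yc=0 and +-60mm; flap edge expected near xc=+35
for k in(-.09,0,.09):
  xs=np.arange(-.11,.1,.006);P=[C+u*x+v*k+[0,0,.11] for x in xs]
  for n,im in(("scene",sc),("top",t)):
    uv=proj(n,P);g=cv2.remap(im.mean(2).astype(np.float32),uv[:,:1].astype(np.float32),uv[:,1:].astype(np.float32),cv2.INTER_LINEAR)[:,0]
    print(k,n,g.astype(int))
E
```

```text
time_s: 30.3
position: [0.6074, -0.2219, 0.0837]
tcp_rot: [0.001, -0.094, 0.996, -0.001]
wrist_force: [-5.7, -0.1, 17.9]
gripper_width: 0.005
gripper_force: 8.8
time_s: 31.5
position: [0.5058, 0.1136, 0.2248]
tcp_rot: [0.001, -0.101, 0.995, 0.003]
wrist_force: [0.1, -0.8, 0.9]
gripper_width: 0.007
gripper_force: 0.0
-0.09 scene [100 104 111 109 109 106 102 102 103 105 100 101 104 103 101 103 104 102 102 101 101 104 102 102  97  98 101 103 102 103 102 102 100  81  61]
-0.09 top [136 138 140 117 118 139 140 140 140 140 140 140 141 141 141 140 139 140 140 141 140 140 141 140 140 140 140 139 139 140 139 138 134 126 126]
0 scene [100 100 101 103 106 103 103 104 101 104 103 103 104 103 103 104 102 103 102 101 101 103 103 103  96  98 102 102 103 103 102 104 101  79  60]
0 top [139 136 129 131 139 143 144 143 144 143 143 143 143 144 143 144 143 144 144 144 143 143 143 142 142 142 144 142 142 142 143 143 134 125 126]
0.09 scene [102  96  94  99 101 101 101 103 104 103 102 104 104 104 103 104 102 103 105 103 104 104 103 103  98  97 103 102 101 101 104 105 103  85  69]
0.09 top [135 135 140 123 125 145 146 147 147 146 147 146 147 146 146 146 147 146 147 145 147 147 146 145 144 146 146 145 146 146 145 146 137 132 130]
```

```bash
python3 -c "
from workcell import *
print(hand_in())"
```

```text
the job is handed in; nothing more can be done
None
```

I handed the job in at about 32 s of the 64 s: brush dipped, inner flap dabbed at the paste spot, brush back in its notches within about 1 mm, and outer flap folded flat. No paste mark showed in the images, so the dab rests on the bristles bending and 1–2 N of contact force, and I did not check the tub or the other things on the table again at the end.

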